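# Refit the oversize cover of a service box

## Task

Close the service box with its steel cover, which is longer than the opening: hold it by the rib, tilt it and slip one end in under the wide rim, push gently against the sprung bar hidden there until the other end can be lowered past the narrow rim, and let it come back so that it lies flat on the ledges, held under both rims, rib up. The rim frame may sit up to a centimetre off along the box, so feel for the spring; do not force it or ram the cover against the box (stay below 30 N), and leave the grey parts case lying beside it where it is.

Things in the scene. Friction and masses are not known exactly. Their poses are not given: they have to be found in the camera images.
- box: Grey service box fixed on the desk, 238 mm long (x), 122 wide (y), 66 high with its aluminium rim frame. Origin: on the desk under the nominal middle of the opening, z up. The frame sits in slotted holes, rigid but anywhere within 11 mm either way along x of nominal; poses do NOT show this. Frame opening: 150 mm along x between the rims, 100 mm across between side walls 66 mm high.
- wide_rim (a point): Point of the box, not of the frame: nominal inner edge of the wide (40 mm) rim at the box's -x end, on the ledge below it (box x -75, y 0, z 44 mm). Rim underside 18 mm above the ledge, rim 4 mm thick. The ledge reaches 35 mm inward (+x) of this edge. Between the two ledges the box is open down to its floor.
- bar_face (a point): Point of the box, not of the frame: nominal place of the free face of the sprung bar under the wide rim (box x -83, z 52 mm; bar full width, 14 mm tall). It can be pushed 16 mm toward -x to a hard stop; it pushes back toward +x with 2 N free plus 0.6 N per mm (9 N at 12 mm, 12 N at the stop).
- narrow_rim (a point): Point of the box, not of the frame: nominal inner edge of the narrow (16 mm) rim at the +x end, on the ledge below it (box x +75, z 44 mm; same heights). Ledge reaches 25 mm inward. A fixed end wall stands 10 mm beyond the edge, under the rim; the seated cover bears on it, with the bar still pressed 2 mm.
- cover: Flat steel cover plate 170 mm (x) by 90 (y) by 6 mm, about 0.25 kg, lying rib up. Black upright cross rib on its middle: 12 mm thick (along x), 50 mm long (along y), from 6 to 34 mm above the underside. Origin: centre of the underside; z up through the rib. Both ends alike. When one end presses the bar 12 mm or more, the other end can pass the narrow rim.
- cover_rib (a point): middle of the top of the cover's rib, 34 mm above the cover's underside; axes as the cover's
- parts_case: bystander, to be left alone: flat grey small-parts case 128x200x43 mm; origin under its middle

How it is judged:
On the way:
1. the cover is held tilted over the box, one end lower than the other (angle between cover's own z axis and vertical above 0.1 rad and horizontal distance between cover and box below 0.07 m and height (world z) of cover above 0.05 m), for 0.2 s.
At the end, for the whole second after the job is handed in: Cover in the frame, rib up, released and at rest: underside within 3 mm of ledge height (44 mm), flat to 0.03 rad, within 15 mm of the box middle lengthwise (the frame is up to 11 mm off) and 8 mm across, aligned to 0.12 rad. The spring then holds it under both rims (z of cover in the frame of box between 0.041 and 0.047 m and x of cover in the frame of box between -0.015 and 0.015 m and y of cover in the frame of box between -0.008 and 0.008 m and angle between cover's own z axis and vertical below 0.03 rad and angle between the x axis of cover and the x axis of box, either way round below 0.12 rad and linear speed of cover below 0.01 m/s and contact force between the fingers and cover below 0.1 N); the robot touches nothing.
It fails at once if the cover presses on the box with more than 30 N (contact force between cover and box above 30 N).
It fails at once if the robot presses on the box with more than 30 N (contact force between any of the arm, the fingers and box above 30 N).
It fails at once if the parts case is moved more than 30 mm (distance of parts_case from where it was at the start of the episode above 0.03 m).
It also fails if it takes over 61 s, if anything falls off the work surface, if the arm or the gripper's body presses on something with over 40 N, if the wrist force passes 120 N, or if a joint passes its speed limit or range.

## Robot

A 7-joint arm with a two-finger parallel gripper is mounted at the origin on a cart in front of the work surface, level with it; the furniture and walls round the work are solid. World frame = base frame: x ahead of the robot, y to its left, z up, the work surface at z = 0. Lengths are in m, angles in rad, forces in N, time in s.
With the tool pointing down it reaches from about 0.4 to 0.925 m from the base axis. Payload 5.6 kg.
Tool frame: the origin (TCP) lies on the centre line of the jaws, within the pads' length; the fingertips stand r.tcp_to_tips ahead of it and the grasp point (between the pads) lies 2 mm behind it (r.tcp_to_tips is the distance from the TCP to the fingertips, in m); z points along the fingers, y is the line along which they close (so a half turn about z gives the same grasp; the last joint's range is limited). The gripper opens to 85 mm and grips with 20 to 120 N. Pads are 22 mm wide; open, the fingers measure 114 mm over their backs; the gripper's body (76 mm by 85 mm) begins 54 mm behind the grasp point. The pads swing forward as they close: fully open they stand 13 mm farther back than shut.
Start: joints at [1.097, 0.468, -0.012, 1.603, 0.006, 1.071, -0.056], TCP at [0.271, -0.591, 0.248] pointing down, gripper open.
Joint ranges: [-2.53, 2.53], [-0.31, 2.02], [-1.57, 1.55], [0.28, 2.44], [-1.29, 4.43], [0.15, 1.84], [-2.92, 2.92]. Speed limits (rad/s): [2.57, 2.57, 3.14, 3.14, 3.14, 3.14, 3.14].

## Interface

Orientations are given as a unit quaternion [w, x, y, z].
In Python, from station import r gives the robot as it stands.
- The arm moves only by the shell command python3 -m pendant 'ROWS' [FORCE]. ROWS is JSON, a list of rows, each a list of 7 numbers: the turn, a rotation vector about the tool's x, y, z in degrees, then the shift along the tool's x, y, z in cm, then the closure, from 0 (fully open) to 1 (shut). In form: [[ax, ay, az, tx, ty, tz, hand], ...]. A call has 1 to 20 rows; each row shifts and turns the commanded pose from where the row before left it, along the tool's axes as they then stand; what a row does not reach is not made up. A row lasts 1/10 s, in which the tool goes at most 50 mm and 8.59 degrees, less where a joint would pass 70% of its speed; a pose out of reach is approached as far as the arm can. A call is refused whole if a number of a shift passes 5 or a number of a turn 8.59, either way. A call with a gripper value outside its range is refused whole. The fingers move at their own pace and stop on an object; FORCE is the grip in N (left out, the last holds). Time passes only in rows, so rows that do not move let the fingers close. It gives the time, the measured TCP pose, the force, the opening and the grip force at its end, in the units of the state.
- r.get_obs(): the state, without advancing time (a new reading comes with each control period).
- r.read_camera(name): name is "side" or "top" or "wrist"; returns a dict with "pixels" (400x640x3 uint8, blue, green, red), "fx", "fy", "cx", "cy" (pixels), "cam_to_world" (4x4, takes a point from camera to world coordinates); the wrist camera has in their place "T_tool_cam" (4x4, takes a point from camera to tool coordinates, whose origin is the TCP and whose axes are the flange's). Camera axes: x right, y down, z forward; pixel columns grow to the right and rows downward; lengths in m; the calibration is good to about 2 mm. A picture is of the moment at which its call begins: read the wrist's pose just before it. There is no depth.
- r.job_done(): hands the job in; it is judged then, once.
The state is a dict: "time_s": time; "joints": joint angles; "qvel": joint speeds; "effort": joint torques, N m; "tool_pos": TCP position; "tcp_rot": TCP orientation; "ft_force": force on the tool from outside, world axes, zero at the start; "torque": the same for the moment, N m; "opening": finger opening in m; "grip_force": force on a finger pad.
Only numpy, scipy, OpenCV 4.12 (cv2) and the standard library are available. Lean on these libraries where they do the work, as an engineer would, in place of code of your own. Each camera call takes 0.05 s, during which the arm holds its last target. There are 200 camera calls.

## Working session

There is one attempt and no reset: what is moved stays moved. The work goes in short steps, Python scripts to look and compute and a shell command to move; the robot and the scene stay as the last step left them, time stands still between calls to the robot, and variables do not carry over. Pictures are saved under pics/ and viewed, at most 10 in all, crops included, and the job is handed in when it is done.

```bash
mkdir -p pics; ls
python3 - <<'E'
from station import r
import cv2,numpy as np
print(r.get_obs(), r.tcp_to_tips)
for n in("top","side"):
    c=r.read_camera(n);cv2.imwrite(f"pics/{n}0.png",c["pixels"]);print(n,c["fx"],c["fy"],c["cx"],c["cy"],np.round(c["cam_to_world"],4).tolist())
E
```

```text
pics
{'time_s': 0.0, 'joints': array([ 1.09701647,  0.46839921, -0.01162826,  1.60366411,  0.00600368,
        1.07136613, -0.05630435]), 'qvel': array([-1.10322905e-03,  5.08103290e-05, -1.18930142e-03,  4.24839154e-04,
       -2.76727795e-04, -1.36587916e-04, -4.77357831e-04]), 'effort': array([ 7.16886279e-04, -5.32392955e+01,  2.18382647e-02, -2.51306820e+01,
        1.14994735e-02,  7.58420443e-03,  8.10016843e-06]), 'tool_pos': array([ 0.27115322, -0.59014708,  0.24730724]), 'tcp_rot': array([-8.65870496e-04,  9.76897396e-01,  2.13706961e-01, -2.49288083e-04]), 'ft_force': array([ 0.3007469 ,  0.19604667, -0.31433784]), 'torque': array([-0.0050443 ,  0.00364492,  0.03090796]), 'grip_force': 0.0, 'opening': 0.08540714659617646} 0.017
top 415.38861688048587 415.38861688048587 325.8670844975 202.64321888273037 [[0.0214, -0.9892, 0.145, 0.397], [-0.9997, -0.023, -0.0093, 0.0145], [0.0125, -0.1447, -0.9894, 1.0709], [0.0, 0.0, 0.0, 1.0]]
side 430.3298074939131 430.3298074939131 322.99387993185104 199.14553081402988 [[-0.9898, -0.0761, 0.1202, 0.3847], [-0.1422, 0.4943, -0.8576, 1.0423], [0.0058, -0.866, -0.5001, 0.6733], [0.0, 0.0, 0.0, 1.0]]
```

View pics/top0.png

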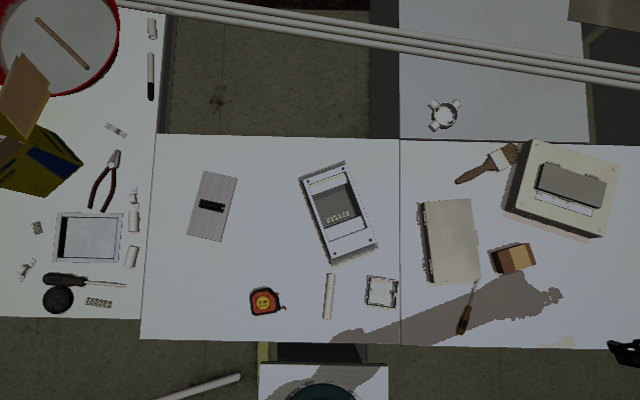

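View pics/side0.png

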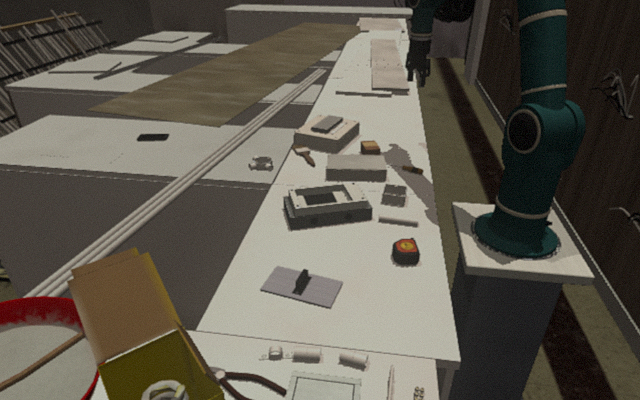

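The top view shows the cover at about (212,206) with its rib at (212,206), the box at (338,213) with the wide rim unclear yet, and the parts case at (449,241). The side view shows the cover at (302,285) and the box at (328,205). I'll enlarge both.

Run:
```python
import cv2,numpy as np
a=cv2.imread("pics/top0.png")[150:280,180:390];b=cv2.imread("pics/side0.png")[170:315,250:390]
A=cv2.resize(a,None,fx=3.8,fy=3.8,interpolation=cv2.INTER_CUBIC);cv2.imwrite("pics/topc.png",A)
B=cv2.resize(b,None,fx=4,fy=4,interpolation=cv2.INTER_CUBIC);cv2.imwrite("pics/sidec.png",B)
```

```text
(no output)
```

View pics/topc.png

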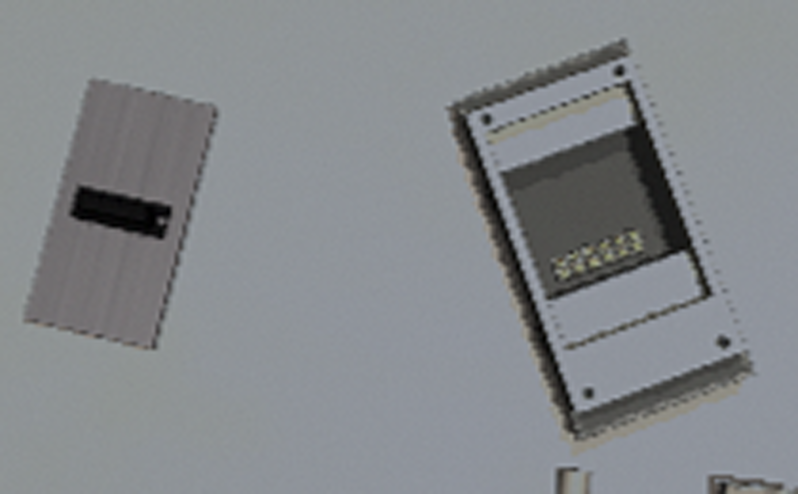

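View pics/sidec.png

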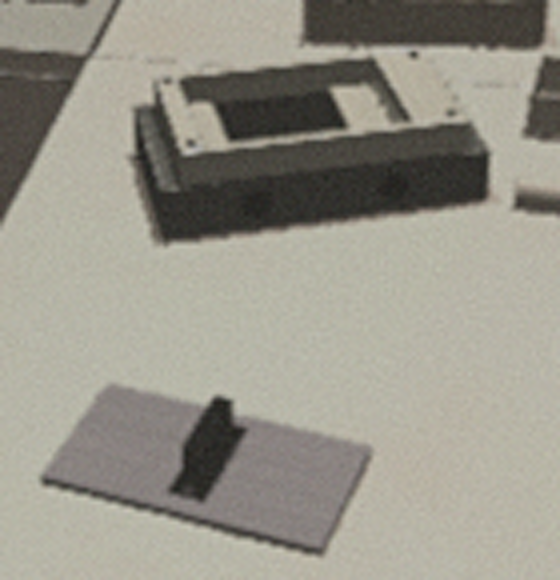

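Crop readings: the cover corners in the top crop are (93,80), (217,107), (156,349) and (25,320). The box opening is bounded by the narrow rim edge (490,140)-(632,88) and the wide rim edge (567,348)-(710,295), so the wide rim is the end nearest the robot. The side crop confirms that the rib stands up and the wide rim is at the right.

```bash
cat > h.py <<'E'
import numpy as np
from scipy.spatial.transform import Rotation as R
def quat(q): return R.from_quat(np.r_[q[1:],q[0]])
def ray(c,uv):
    uv=np.atleast_2d(uv);d=np.c_[(uv[:,0]-c["cx"])/c["fx"],(uv[:,1]-c["cy"])/c["fy"],np.ones(len(uv))]
    T=np.array(c["T"]);return T[:3,3],d@T[:3,:3].T
def onz(c,uv,z):
    o,d=ray(c,uv);return o+d*((z-o[2])/d[:,2])[:,None]
def tri(c1,u1,c2,u2):
    A=[];b=[]
    for c,u in((c1,u1),(c2,u2)):
        o,d=ray(c,u);d=d[0]/np.linalg.norm(d[0]);P=np.eye(3)-np.outer(d,d);A.append(P);b.append(P@o)
    x,*_=np.linalg.lstsq(np.vstack(A),np.hstack(b),rcond=None);res=np.vstack(A)@x-np.hstack(b);return x,np.abs(res).max()
E
python3 - <<'E'
from station import r
import numpy as np
from h import *
C={}
for n in("top","side"):
    c=r.read_camera(n);c["T"]=c["cam_to_world"];C[n]=c
t,s=C["top"],C["side"]
T=lambda p:(np.array(p,float)+.5)/3.8-.5+[180,150]
S=lambda p:(np.array(p,float)+.5)/4-.5+[250,170]
f=lambda a:print(np.round(a,4).tolist())
print("cover top");P=onz(t,T([(93,80),(217,107),(156,349),(25,320)]),.006);f(P);f(P.mean(0))
Q=onz(s,S([(372,450),(323,548),(43,480),(110,385)]),.006);f(Q);f(Q.mean(0))
print("frame");f(onz(t,T([(467,117),(628,55),(748,352),(578,415)]),.066))
O=onz(t,T([(490,140),(632,88),(710,295),(567,348)]),.066);f(O);f(O.mean(0))
f(onz(s,S([(155,83),(183,155),(482,127),(415,52)]),.066))
L=onz(t,T([(503,173),(641,126),(690,250),(547,297)]),.044);print("ledge");f(L);f(L.mean(0))
print("tri rib far",tri(t,T((122,197)),s,S((207,425))))
for a,b in(((467,117),(155,83)),((628,55),(183,155)),((748,352),(415,52))):print(tri(t,T(a),s,S(b)))
for a,b in (((93,80),(43,480)),((217,107),(110,385)),((156,349),(372,450)),((25,320),(323,548))):print(tri(t,T(a),s,S(b)))
E
```

```text
cover top
[[0.63, 0.3241, 0.006], [0.6131, 0.2382, 0.006], [0.4468, 0.2703, 0.006], [0.4643, 0.3591, 0.006]]
[0.5386, 0.298, 0.006]
[[0.4451, 0.2729, 0.006], [0.4632, 0.356, 0.006], [0.6273, 0.3261, 0.006], [0.6095, 0.2375, 0.006]]
[0.5363, 0.2981, 0.006]
frame
[[0.5982, 0.0637, 0.066], [0.6419, -0.04, 0.066], [0.4504, -0.1192, 0.066], [0.4084, -0.0119, 0.066]]
[[0.5834, 0.0484, 0.066], [0.62, -0.043, 0.066], [0.4862, -0.0948, 0.066], [0.4504, -0.0041, 0.066]]
[0.535, -0.0234, 0.066]
[[0.638, -0.0346, 0.066], [0.5978, 0.0619, 0.066], [0.3985, -0.007, 0.066], [0.4541, -0.1122, 0.066]]
ledge
[[0.5656, 0.04, 0.044], [0.5993, -0.0506, 0.044], [0.5174, -0.0838, 0.044], [0.4844, 0.0092, 0.044]]
[0.5417, -0.0213, 0.044]
tri rib far (array([0.54215721, 0.29257753, 0.02975303]), np.float64(0.003606210212898864))
(array([0.60141985, 0.06283541, 0.11908946]), np.float64(0.013299389578467324))
(array([ 0.6386337 , -0.04440919,  0.00361744]), np.float64(0.017464873716270257))
(array([ 0.45256038, -0.11967622,  0.06199275]), np.float64(0.0019440853713389994))
(array([0.62906339, 0.32435911, 0.00452563]), np.float64(0.0011564546730332692))
(array([0.61119591, 0.2378458 , 0.00654872]), np.float64(0.0017190483744261575))
(array([0.44612353, 0.27073635, 0.00413908]), np.float64(0.000801843125813273))
(array([0.46354299, 0.35836046, 0.00828497]), np.float64(0.0006155678886851645))
```

```bash
python3 -m pendant '[[0,0,0,3.4,-3.2,-0.9,0],[0,0,0,3.4,-3.2,-0.9,0],[0,0,0,3.4,-3.2,-0.9,0],[0,0,0,3.4,-3.2,-0.9,0],[0,0,0,3.4,-3.2,-0.9,0],[0,0,0,3.4,-3.2,-0.9,0],[0,0,0,3.4,-3.2,-0.9,0],[0,0,0,3.4,-3.2,-0.9,0],[0,0,0,3.4,-3.2,-0.9,0],[0,0,0,3.4,-3.2,-0.9,0],[0,0,0,3.4,-3.2,-0.9,0],[0,0,0,3.4,-3.2,-0.9,0],[0,0,0,3.4,-3.2,-0.9,0]]'
python3 -m pendant '[[0,0,-8,0,0,0,0],[0,0,-8,0,0,0,0],[0,0,-8,0,0,0,0],[0,0,-8,0,0,0,0],[0,0,-8,0,0,0,0],[0,0,-8,0,0,0,0],[0,0,-8,0,0,0,0],[0,0,-8,0,0,0,0],[0,0,-8,0,0,0,0],[0,0,-8,0,0,0,0],[0,0,-8,0,0,0,0],[0,0,0,0,0,0,0],[0,0,0,0,0,0,0]]'
cat >> h.py <<'E'
def wrist(r):
    o=r.get_obs();c=r.read_camera("wrist");T=np.eye(4);T[:3,:3]=quat(o["tcp_rot"]).as_matrix();T[:3,3]=o["tool_pos"];c["T"]=T@np.array(c["T_tool_cam"]);return c
def proj(c,P):
    T=np.linalg.inv(c["T"]);p=np.atleast_2d(P)@T[:3,:3].T+T[:3,3];return np.c_[p[:,0]/p[:,2]*c["fx"]+c["cx"],p[:,1]/p[:,2]*c["fy"]+c["cy"]]
def rz(a,xy): 
    a=np.radians(a);return np.array([[np.cos(a),-np.sin(a)],[np.sin(a),np.cos(a)]])@np.array(xy)
def ang(v): return np.degrees(np.arctan2(v[1],v[0]))
E
python3 - <<'E'
from station import r
from h import *
import cv2,pickle
c=wrist(r);cv2.imwrite("pics/w1.png",c["pixels"]);print(np.round(c["T"],4).tolist(),c["fx"],c["cx"],c["cy"]);c.pop("pixels");pickle.dump(c,open("w1.pkl","wb"))
E
```

```text
time_s: 1.5
tool_pos: [0.4996, -0.0263, 0.3658]
tcp_rot: [0.0, 0.977, 0.214, 0.0]
ft_force: [1.8, 0.3, -0.3]
opening: 0.0857
grip_force: 0.0
time_s: 2.8
tool_pos: [0.4992, -0.0282, 0.3652]
tcp_rot: [-0.0, 0.556, 0.831, -0.0]
ft_force: [-0.6, 0.6, -0.5]
opening: 0.0853
grip_force: 0.0
[[0.9239, 0.3691, 0.1009, 0.4736], [0.3826, -0.8915, -0.2427, 0.0326], [0.0003, 0.2629, -0.9648, 0.4896], [0.0, 0.0, 0.0, 1.0]] 307.7429960794152 320.11666288253247 192.1572380673572
```

View pics/w1.png

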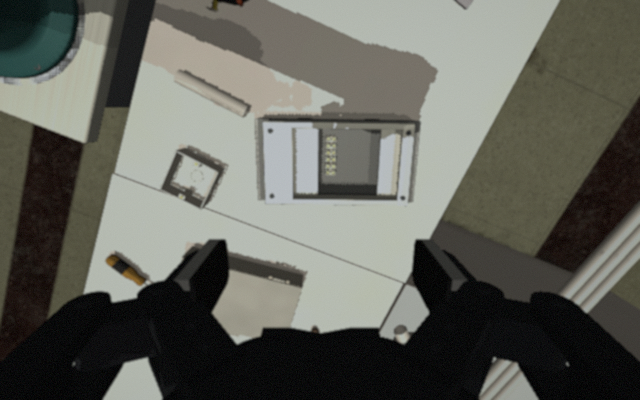

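The wrist view shows the box at (260-418, 118-203), lined up with the picture. I'll enlarge it to read the rim and ledge edges.

Run:
```python
import cv2
a=cv2.imread("pics/w1.png")[105:215,248:428];cv2.imwrite("pics/w1c.png",cv2.resize(a,None,fx=4.4,fy=4.4,interpolation=cv2.INTER_CUBIC))
```

```text
(no output)
```

View pics/w1c.png

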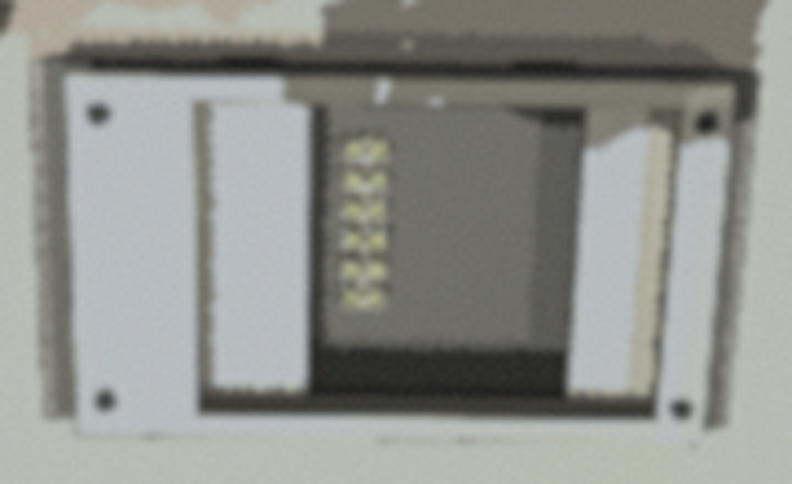

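Run:
```python
from h import *
import pickle
c=pickle.load(open("w1.pkl","rb"))
W=lambda p:(np.array(p,float)+.5)/4.4-.5+[248,105]
f=lambda n,a:print(n,np.round(np.array(a)*1000,1).tolist())
F=onz(c,W([(66,75),(735,84),(706,433),(77,432)]),.066)
O=onz(c,W([(196,100),(678,110),(656,413),(199,412)]),.066)
S=onz(c,W([(97,112),(707,122),(681,408),(105,401)]),.066)
L=onz(c,W([(312,105),(584,115),(567,395),(309,393)]),.044)
for n,P in(("frame",F),("open",O),("screw",S),("ledge",L)):
    P=P[:,:2];print(n,[round(ang(v),2) for v in(P[1]-P[0],P[2]-P[3])],[round(ang(v)+90,2) for v in(P[0]-P[3],P[1]-P[2])])
    f(" mean",P.mean(0))
    f(" in box axes rel (.5371,-.0232)",[rz(-22,p-[.5371,-.0232]) for p in P])
```

```text
frame [np.float64(21.74), np.float64(22.39)] [np.float64(201.49), np.float64(202.25)]
 mean [525.0, -27.3]
 in box axes rel (.5371,-.0232) [[-114.8, 57.6], [89.6, 56.7], [90.1, -55.0], [-115.8, -56.4]]
open [np.float64(21.33), np.float64(22.36)] [np.float64(201.69), np.float64(202.25)]
 mean [535.8, -23.3]
 in box axes rel (.5371,-.0232) [[-75.3, 50.5], [72.8, 48.7], [73.2, -48.3], [-75.8, -49.3]]
screw [np.float64(21.57), np.float64(21.76)] [np.float64(201.64), np.float64(201.52)]
 mean [525.8, -27.9]
 in box axes rel (.5371,-.0232) [[-105.7, 46.6], [82.0, 45.2], [81.2, -46.6], [-106.3, -45.8]]
ledge [np.float64(20.43), np.float64(22.03)] [np.float64(201.81), np.float64(201.9)]
 mean [541.3, -22.6]
 in box axes rel (.5371,-.0232) [[-39.8, 47.9], [48.2, 45.5], [48.1, -48.6], [-40.1, -48.6]]
```

```bash
python3 -m pendant '[[0,0,0,3.6,2,2,0],[0,0,0,3.6,2,2,0],[0,0,0,3.6,2,2,0],[0,0,0,3.6,2,2,0],[0,0,0,3.6,2,2,0],[0,0,0,3.6,2,2,0],[0,0,0,3.6,2,2,0],[0,0,0,3.5,2,2,0],[0,0,8.5,0,0,0,0],[0,0,8.5,0,0,0,0],[0,0,8.5,0,0,0,0],[0,0,8.3,0,0,0,0],[0,0,0,0,0,0,0],[0,0,0,0,0,0,0]]'
python3 - <<'E'
from station import r
from h import *
import cv2,pickle
c=wrist(r);cv2.imwrite("pics/w2.png",c["pixels"]);
P=np.array([[.5375,.298]+[0]]);print(proj(c,P))
c.pop("pixels");pickle.dump(c,open("w2.pkl","wb"))
o=r.get_obs();print(o["tool_pos"],quat(o["tcp_rot"]).as_matrix().round(4))
E
```

```text
time_s: 4.25
tool_pos: [0.5363, 0.2986, 0.2052]
tcp_rot: [0.0, 0.771, 0.636, -0.0]
ft_force: [-0.5, -0.3, 0.6]
opening: 0.0852
grip_force: 0.0
[[321.20841903 171.24420531]]
[0.53625657 0.29850209 0.20519898] [[ 1.906e-01  9.817e-01 -1.000e-04]
 [ 9.817e-01 -1.906e-01 -1.000e-04]
 [-1.000e-04 -0.000e+00 -1.000e+00]]
```

View pics/w2.png

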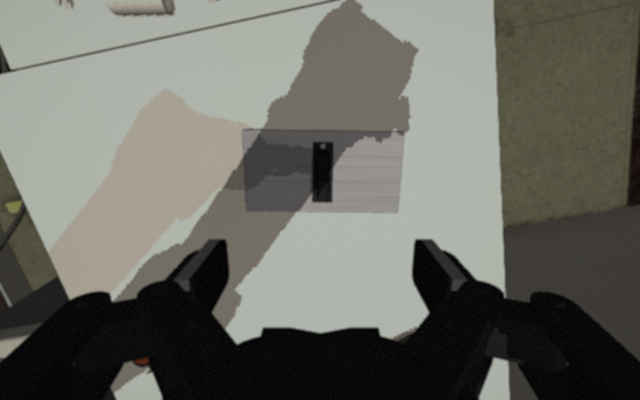

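The cover corners are at (243,129), (408,131), (399,213) and (249,211), with the rib at (313-333, 142-202), so the gripper is well lined up.

Run:
```python
from h import *
import pickle
c=pickle.load(open("w2.pkl","rb"))
P=onz(c,[(243,129),(408,131),(399,213),(249,211)],.006)
print(P.round(4).tolist(),P.mean(0),[round(ang(v),2) for v in(P[1]-P[0],P[2]-P[3],P[0]-P[3],P[1]-P[2])],np.linalg.norm(P[1]-P[0]))
Q=onz(c,[(313,142),(333,142),(331,202),(313,202)],.034);print(Q.round(4).tolist(),Q.mean(0))
```

```text
[[0.4668, 0.3581, 0.006], [0.6338, 0.3237, 0.006], [0.6136, 0.2364, 0.006], [0.4506, 0.2704, 0.006]] [0.54123563 0.29715115 0.006     ] [np.float64(-11.64), np.float64(-11.77), np.float64(79.54), np.float64(76.95)] 0.17050976064144474
[[0.5363, 0.3341, 0.034], [0.5551, 0.3305, 0.034], [0.5424, 0.272, 0.034], [0.5246, 0.2754, 0.034]] [0.53959488 0.30298658 0.034     ]
```

```bash
python3 -m pendant '[[0,0,0.6,-0.05,0.3,0,0],[0,0,0,0,0,4,0],[0,0,0,0,0,4,0],[0,0,0,0,0,4,0],[0,0,0,0,0,2.5,0],[0,0,0,0,0,1.5,0],[0,0,0,0,0,1,0],[0,0,0,0,0,0.8,0],[0,0,0,0,0,0,0],[0,0,0,0,0,0,0]]' 
python3 -m pendant '[[0,0,0,0,0,0,0.3],[0,0,0,0,0,0,0.5],[0,0,0,0,0,0,0.7],[0,0,0,0,0,0,0.9],[0,0,0,0,0,0,1],[0,0,0,0,0,0,1],[0,0,0,0,0,0,1],[0,0,0,0,0,0,1],[0,0,0,0,0,0,1],[0,0,0,0,0,0,1]]' 80
```

```text
time_s: 5.3
tool_pos: [0.5398, 0.2977, 0.0282]
tcp_rot: [0.0, 0.776, 0.631, 0.001]
ft_force: [0.3, -0.4, -0.3]
opening: 0.0855
grip_force: 0.0
time_s: 6.3
tool_pos: [0.5393, 0.2975, 0.0276]
tcp_rot: [0.0, 0.776, 0.631, 0.0]
ft_force: [-0.6, -0.9, 5.5]
opening: 0.0104
grip_force: 79.9
```

```bash
python3 -m pendant '[[0,0,0,0,0,-0.5,1],[0,0,0,0,0,-1.5,1],[0,0,0,0,0,-3,1],[0,0,0,0,0,-4,1],[0,0,0,0,0,-4,1],[0,0,0,0,0,-3,1],[0,0,0,-2,0.5,0,1],[0,0,0,-4,1.1,0,1],[0,0,0,-4.4,1.2,0,1],[0,0,0,-4.4,1.2,0,1],[0,0,0,-4.4,1.2,0,1],[0,0,0,-4.4,1.1,0,1],[0,0,0,-4.2,1.1,0,1],[0,0,0,-2.5,0.6,0,1],[0,0,0,0,0,0,1]]'
python3 -m pendant '[[0,0,-8.4,0,0,0,1],[0,0,-8.4,0,0,0,1],[0,0,-8.4,0,0,0,1],[0,0,-8.4,0,0,0,1],[-3.5,0,0,0,0,0,1],[-3.5,0,0,0,0,0,1],[-3.5,0,0,0,0,0,1],[-3.5,0,0,0,0,0,1],[0,0,0,0,0,0,1],[0,0,0,0,0,0,1],[0,0,0,0,0,0,1]]'
cat >> h.py <<'E'
F0=np.array([.536,-.0234,0]);YAW=21.8
B=R.from_euler('z',YAW,degrees=True)
def st(r,off=(0,0,.0276)):
    """cover in frame axes (mm), pitch deg, low-end bottom edge, force in box axes"""
    o=r.get_obs();M=quat(o["tcp_rot"]).as_matrix();Rc=np.c_[M[:,1],M[:,0],-M[:,2]]
    c=o["tool_pos"]-Rc@np.array(off);p=B.inv().apply(c-F0)*1000;Rb=B.inv().as_matrix()@Rc
    E=p+Rb@[-85,0,0];G=p+Rb@[85,0,0]
    print("t",round(o["time_s"],2),"c",p.round(1),"low",E.round(1),"high",G.round(1),"pitch",round(np.degrees(np.arcsin(Rb[2,0])),2),"roll",round(np.degrees(np.arcsin(Rb[2,1])),2),"yaw",round(ang(Rb[:2,0]),2),"F",B.inv().apply(o["ft_force"]).round(1),"op",round(o["opening"]*1000,1))
E
python3 - <<'E'
from station import r
from h import *
import cv2,pickle
st(r)
c=wrist(r);a=c["pixels"];cv2.imwrite("pics/w3.png",a);c.pop("pixels");pickle.dump(c,open("w3.pkl","wb"))
E
```

```text
time_s: 7.8
tool_pos: [0.5557, -0.0213, 0.1876]
tcp_rot: [0.001, 0.778, 0.628, -0.001]
ft_force: [0.4, -0.1, -1.7]
opening: 0.0102
grip_force: 78.9
time_s: 8.9
tool_pos: [0.5565, -0.015, 0.1878]
tcp_rot: [0.068, 0.556, 0.823, 0.101]
ft_force: [0.2, 1.0, -1.8]
opening: 0.0105
grip_force: 79.0
t 8.9 c [ 28.9   0.2 161. ] low [-53.6   0.  140.4] high [111.3   0.4 181.6] pitch 14.0 roll -0.01 yaw 0.13 F [ 0.5  0.9 -1.8] op 10.5
```

View pics/w3.png

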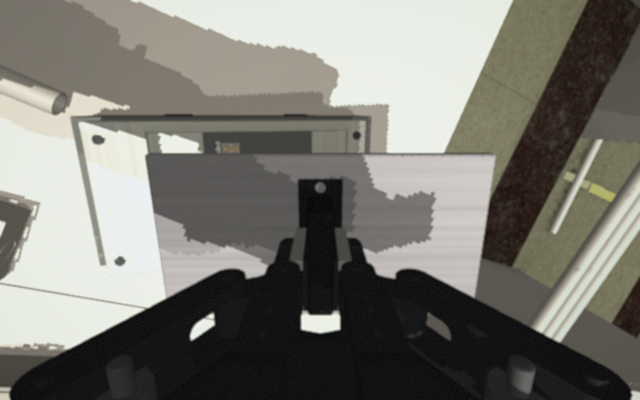

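The cover is held tilted over the box, with its far edge corners at (147,154) and (495,155). The frame screws show at (98,140), (120,261) and (356,135).

Run:
```python
from station import r
from h import *
import pickle
from scipy.optimize import least_squares
c=pickle.load(open("w3.pkl","rb"));o=r.get_obs();M=quat(o["tcp_rot"]).as_matrix();Rc=np.c_[M[:,1],M[:,0],-M[:,2]]
def pts(d): return o["tool_pos"]+(R.from_euler('z',d[2]*0,degrees=True).apply(np.array([[-85,45,6],[85,45,6]])/1000)-[d[0]/1000,d[1]/1000,.0276])@Rc.T
print(proj(c,pts([0,0,0])))
s=least_squares(lambda d:(proj(c,pts(d))-[[147,154],[495,155]]).ravel(),[0,0,0]);print(s.x,s.cost)
# frame screws check: expected frame coords
S=onz(c,[(98,140),(356,135),(120,261)],.066);print([(B.inv().apply(p-F0)*1000).round(1).tolist() for p in S])
```

```text
[[142.91160156 153.90998463]
 [499.55524638 154.01987663]]
[0.10932785 0.5587738  0.        ] 17.767765763403887
[[-104.4, 45.0, 66.0], [82.4, 45.1, 66.0], [-104.7, -46.1, 66.0]]
```

```bash
python3 -m pendant '[[0,0,0,0,-0.24,0.97,1],[0,0,0,0,-0.48,1.94,1],[0,0,0,0,-0.48,1.94,1],[0,0,0,0,-0.48,1.94,1],[0,0,0,0,-0.24,0.97,1],[0,0,0,0,-0.07,0.29,1],[0,0,0,0,0,0,1],[0,0,0,0,0,0,1]]'; python3 -c "
from station import r;from h import *;st(r)"
python3 -m pendant '[[0,0,0,0,-0.024,0.097,1],[0,0,0,0,-0.024,0.097,1],[0,0,0,0,-0.024,0.097,1],[0,0,0,0,-0.024,0.097,1],[0,0,0,0,-0.024,0.097,1],[0,0,0,0,-0.024,0.097,1],[0,0,0,0,0,0,1],[0,0,0,0,0,0,1]]'; python3 -c "
from station import r;from h import *;st(r)"
```

```text
time_s: 9.75
tool_pos: [0.5568, -0.0154, 0.1051]
tcp_rot: [0.069, 0.556, 0.822, 0.101]
ft_force: [0.4, -0.3, -2.4]
opening: 0.0101
grip_force: 79.0
t 9.75 c [29.  -0.3 78.3] low [-53.5  -0.4  57.6] high [ 1.114e+02 -1.000e-01  9.900e+01] pitch 14.07 roll -0.03 yaw 0.09 F [ 0.2 -0.4 -2.4] op 10.1
time_s: 10.55
tool_pos: [0.5561, -0.0155, 0.0983]
tcp_rot: [0.068, 0.556, 0.822, 0.101]
ft_force: [0.6, -0.1, -2.2]
opening: 0.0104
grip_force: 79.0
t 10.55 c [28.3 -0.1 71.5] low [-54.2  -0.2  51. ] high [110.7   0.   92.1] pitch 14.0 roll 0.0 yaw 0.08 F [ 0.5 -0.3 -2.2] op 10.4
```

```bash
python3 -m pendant '[[0,0,0,0,-0.024,0.097,1],[0,0,0,0,-0.024,0.097,1],[0,0,0,0,0,0,1]]'; python3 -c "
from station import r;from h import *;st(r)"
python3 -m pendant '[[0,0,0,0,-0.024,0.097,1],[0,0,0,0,-0.012,0.048,1],[0,0,0,0,0,0,1]]'; python3 -c "
from station import r;from h import *;st(r)"
```

```text
time_s: 10.85
tool_pos: [0.556, -0.0155, 0.0962]
tcp_rot: [0.068, 0.556, 0.822, 0.101]
ft_force: [0.8, -0.7, -1.9]
opening: 0.0101
grip_force: 79.0
t 10.85 c [28.1 -0.1 69.4] low [-54.4  -0.2  48.8] high [110.6   0.   89.9] pitch 13.98 roll 0.01 yaw 0.08 F [ 0.5 -1.  -1.9] op 10.1
time_s: 11.15
tool_pos: [0.556, -0.0155, 0.0948]
tcp_rot: [0.068, 0.556, 0.822, 0.101]
ft_force: [-0.4, -0.7, -1.8]
opening: 0.0103
grip_force: 79.0
t 11.15 c [28.2 -0.1 68. ] low [-54.3  -0.2  47.4] high [110.7  -0.   88.5] pitch 13.99 roll 0.0 yaw 0.08 F [-0.6 -0.5 -1.8] op 10.3
```

```bash
for i in 1 2 3; do python3 -m pendant '[[0,0,0,0,-0.012,0.048,1],[0,0,0,0,-0.012,0.048,1],[0,0,0,0,0,0,1]]' >/dev/null; python3 -c "
from station import r;from h import *;st(r)"; done
```

```text
t 11.45 c [28.2 -0.2 67. ] low [-54.2  -0.3  46.5] high [110.7  -0.   87.6] pitch 13.99 roll 0.0 yaw 0.08 F [ 0.1  0.2 -2. ] op 10.4
t 11.75 c [28.2 -0.2 66. ] low [-54.3  -0.3  45.5] high [ 1.107e+02 -1.000e-01  8.660e+01] pitch 13.99 roll 0.0 yaw 0.08 F [-0.2 -0.5 -2.4] op 10.1
t 12.05 c [28.2 -0.1 65. ] low [-54.3  -0.2  44.5] high [110.7  -0.   85.6] pitch 13.99 roll 0.0 yaw 0.08 F [-0.5  0.2 -2.5] op 10.3
```

```bash
python3 -m pendant '[[0,0,0,0,0.024,-0.097,1],[0,0,0,0,-0.291,-0.073,1],[0,0,0,0,-0.291,-0.073,1],[0,0,0,0,-0.291,-0.073,1],[0,0,0,0,-0.291,-0.073,1],[0,0,0,0,-0.291,-0.073,1],[0,0,0,0,-0.194,-0.048,1],[0,0,0,0,-0.194,-0.048,1],[0,0,0,0,0,0,1],[0,0,0,0,0,0,1]]' >/dev/null; python3 -c "
from station import r;from h import *;st(r)"
for i in 1 2 3; do python3 -m pendant '[[0,0,0,0,-0.097,-0.024,1],[0,0,0,0,-0.097,-0.024,1],[0,0,0,0,0,0,1]]' >/dev/null; python3 -c "
from station import r;from h import *;st(r)"; done
```

```text
t 13.05 c [ 9.4 -0.2 66.2] low [-73.1  -0.3  45.6] high [91.8 -0.1 86.7] pitch 14.01 roll -0.0 yaw 0.08 F [ 0.1  0.9 -1.8] op 10.3
t 13.35 c [ 7.1 -0.1 66.1] low [-75.4  -0.2  45.5] high [89.6 -0.  86.6] pitch 13.99 roll 0.0 yaw 0.08 F [ 0.2  0.6 -2. ] op 10.4
t 13.65 c [ 5.1 -0.2 66.1] low [-77.4  -0.3  45.5] high [87.6 -0.1 86.6] pitch 13.99 roll 0.0 yaw 0.07 F [ 0.4  1.1 -2.2] op 10.1
t 13.95 c [ 3.  -0.2 66. ] low [-79.5  -0.3  45.5] high [85.5 -0.1 86.6] pitch 13.98 roll -0.0 yaw 0.07 F [ 0.  -0.4 -2.3] op 10.5
```

```bash
for i in 1 2 3 4 5; do python3 -m pendant '[[0,0,0,0,-0.097,-0.024,1],[0,0,0,0,-0.097,-0.024,1],[0,0,0,0,0,0,1]]' >/dev/null; python3 -c "
from station import r;from h import *;st(r)"; done
```

```text
t 14.25 c [ 1.3 -0.2 66.1] low [-81.2  -0.3  45.6] high [83.7 -0.1 86.7] pitch 14.01 roll -0.0 yaw 0.08 F [-1.1  0.4 -3.3] op 10.6
t 14.55 c [-0.  -0.3 66.5] low [-82.5  -0.4  45.8] high [82.4 -0.2 87.2] pitch 14.09 roll -0.02 yaw 0.08 F [ 2.9 -0.2 -3.5] op 10.7
t 14.85 c [-2.2 -0.3 66.4] low [-84.7  -0.4  45.7] high [80.2 -0.2 87.1] pitch 14.07 roll -0.02 yaw 0.08 F [ 4.3 -0.3 -2.6] op 10.3
t 15.15 c [-4.2 -0.3 66.4] low [-86.7  -0.4  45.7] high [78.2 -0.2 87.1] pitch 14.07 roll -0.02 yaw 0.08 F [ 5.  -0.5 -2.1] op 10.5
t 15.45 c [-5.8 -0.3 66.5] low [-88.3  -0.4  45.8] high [76.6 -0.2 87.2] pitch 14.11 roll -0.02 yaw 0.09 F [ 7.2 -0.2 -1.9] op 10.3
```

```bash
for i in 1 2 ; do python3 -m pendant '[[0,0,0,0,-0.097,-0.024,1],[0,0,0,0,-0.097,-0.024,1],[0,0,0,0,0,0,1]]' >/dev/null; python3 -c "
from station import r;from h import *;st(r)"; done;  python3 -m pendant '[[0,0,0,0,-0.097,-0.024,1],[0,0,0,0,-0.097,-0.024,1],[0,0,0,0,0,0,1],[0,0,0,0,0,0,1],[0,0,0,0,0,0,1]]' >/dev/null; python3 -c "
from station import r;from h import *;st(r)"
```

```text
t 15.75 c [-7.3 -0.3 66.7] low [-89.8  -0.5  45.9] high [75.1 -0.2 87.5] pitch 14.17 roll -0.03 yaw 0.09 F [ 5.7  0.  -3.1] op 10.2
t 16.05 c [-8.9 -0.3 66.9] low [-91.3  -0.5  46. ] high [73.5 -0.2 87.8] pitch 14.22 roll -0.04 yaw 0.1 F [ 7.8 -0.2 -4.1] op 10.3
t 16.55 c [-10.3  -0.3  67.1] low [-92.7  -0.5  46.1] high [72.1 -0.2 88.1] pitch 14.28 roll -0.04 yaw 0.11 F [ 9.3 -0.1 -3.4] op 10.2
```

```bash
python3 -m pendant '[[0,0,0,0,-0.097,-0.024,1],[0,0,0,0,-0.097,-0.024,1],[0,0,0,0,-0.097,-0.024,1],[0,0,0,0,0,0,1],[0,0,0,0,0,0,1],[0,0,0,0,0,0,1]]' >/dev/null; python3 -c "
from station import r;from h import *;st(r)";  python3 -m pendant '[[1,0,0,0,0.048,0.148,1],[1,0,0,0,0.048,0.148,1],[1,0,0,0,0.048,0.148,1],[1,0,0,0,0.048,0.148,1],[1,0,0,0,0.048,0.148,1],[1,0,0,0,0.048,0.148,1],[0,0,0,0,0,0,1],[0,0,0,0,0,0,1],[0,0,0,0,0,0,1]]' >/dev/null; python3 -c "
from station import r;from h import *;st(r)"
```

```text
t 17.15 c [-12.6  -0.4  67.3] low [-94.9  -0.5  46.3] high [69.8 -0.2 88.4] pitch 14.36 roll -0.05 yaw 0.12 F [10.   0.9 -3.3] op 10.6
t 18.05 c [-10.8  -0.3  58.4] low [-94.9  -0.5  46. ] high [73.3 -0.2 70.8] pitch 8.37 roll -0.04 yaw 0.11 F [ 8.5 -0.8 -3.4] op 10.4
```

```bash
python3 -m pendant '[[0,0,0,0,-0.099,-0.015,1],[0,0,0,0,-0.099,-0.015,1],[0,0,0,0,0,0,1],[0,0,0,0,0,0,1],[0,0,0,0,0,0,1]]' >/dev/null; python3 -c "
from station import r;from h import *;st(r)";  python3 -m pendant '[[1,0,0,0,0.048,0.148,1],[1,0,0,0,0.048,0.148,1],[0,0,0,0,0,0,1],[0,0,0,0,0,0,1]]' >/dev/null; python3 -c "
from station import r;from h import *;st(r)"; python3 -m pendant '[[1,0,0,0,0.048,0.148,1],[0,0,0,0,0,0,1],[0,0,0,0,0,0,1]]' >/dev/null; python3 -c "
from station import r;from h import *;st(r)"
```

```text
t 18.55 c [-12.3  -0.4  58.6] low [-96.4  -0.5  46.2] high [71.7 -0.2 71.1] pitch 8.43 roll -0.05 yaw 0.12 F [10.7 -0.  -4.3] op 10.6
t 18.95 c [-11.8  -0.4  55.6] low [-96.3  -0.5  46.1] high [72.7 -0.2 65.1] pitch 6.43 roll -0.05 yaw 0.12 F [ 9.4 -1.2 -4.6] op 10.8
t 19.25 c [-11.7  -0.4  54.1] low [-96.3  -0.5  46.1] high [72.9 -0.2 62.1] pitch 5.43 roll -0.05 yaw 0.11 F [10.6  0.3 -3.9] op 10.3
```

```bash
for i in 1 2 3 4; do python3 -m pendant '[[1,0,0,0,0.048,0.148,1],[0,0,0,0,0,0,1],[0,0,0,0,0,0,1]]' >/dev/null; python3 -c "
from station import r;from h import *;st(r)"; done
```

```text
t 19.55 c [-11.6  -0.4  52.6] low [-96.3  -0.6  46. ] high [73.2 -0.2 59.1] pitch 4.43 roll -0.05 yaw 0.11 F [ 9.4  0.3 -3.6] op 10.2
t 19.85 c [-11.5  -0.4  51. ] low [-96.4  -0.5  46. ] high [73.3 -0.2 56.1] pitch 3.42 roll -0.04 yaw 0.11 F [10.2 -1.2 -4.2] op 10.6
t 20.15 c [-11.4  -0.4  49.5] low [-96.4  -0.6  45.9] high [73.5 -0.2 53.1] pitch 2.42 roll -0.04 yaw 0.11 F [ 9.6 -0.8 -4.2] op 10.7
t 20.45 c [-11.4  -0.4  48. ] low [-96.4  -0.6  45.9] high [73.6 -0.2 50.1] pitch 1.42 roll -0.05 yaw 0.11 F [ 9.2 -0.2 -4. ] op 10.2
```

```bash
python3 -m pendant '[[0.7,0,0,0,0.034,0.1,1],[0.7,0,0,0,0.034,0.1,1],[0,0,0,0,0,0.05,1],[0,0,0,0,0,0,1],[0,0,0,0,0,0,1]]' >/dev/null; python3 -c "
from station import r;from h import *;st(r)"; for i in 1 2 3; do python3 -m pendant '[[0,0,0,0,0,0.05,1],[0,0,0,0,0,0,1],[0,0,0,0,0,0,1]]' >/dev/null; python3 -c "
from station import r;from h import *;st(r)"; done
```

```text
t 20.95 c [-11.4  -0.5  45.7] low [-96.4  -0.6  45.6] high [73.6 -0.4 45.7] pitch 0.03 roll -0.05 yaw 0.09 F [10.5 -0.4 -2.4] op 10.4
t 21.25 c [-11.2  -0.5  45.4] low [-96.2  -0.6  45.4] high [73.8 -0.3 45.5] pitch 0.04 roll -0.06 yaw 0.1 F [ 9.2 -0.5 -0.3] op 10.6
t 21.55 c [-11.1  -0.5  45.1] low [-96.1  -0.6  45.1] high [73.9 -0.3 45.2] pitch 0.05 roll -0.07 yaw 0.1 F [10.3 -0.2  1.1] op 10.4
t 21.85 c [-11.1  -0.5  44.6] low [-96.1  -0.6  44.6] high [73.9 -0.4 44.7] pitch 0.05 roll -0.07 yaw 0.1 F [ 9.9 -1.4  0.4] op 10.3
```

```bash
python3 -m pendant '[[0,0,0,0,0.15,0,1],[0,0,0,0,0.15,0,1],[0,0,0,0,0.15,0,1],[0,0,0,0,0.15,0,1],[0,0,0,0,0.15,0,1],[0,0,0,0,0,0,1],[0,0,0,0,0,0,1]]' >/dev/null; python3 -c "
from station import r;from h import *;st(r)"; for i in 1 2 3 ; do python3 -m pendant '[[0,0,0,0,0.1,0,1],[0,0,0,0,0,0,1],[0,0,0,0,0,0,1]]' >/dev/null; python3 -c "
from station import r;from h import *;st(r)"; done
```

```text
t 22.55 c [-5.6 -0.5 44. ] low [-90.6  -0.6  44.3] high [79.4 -0.4 43.8] pitch -0.17 roll -0.05 yaw 0.08 F [6.  0.4 0.6] op 10.3
t 22.85 c [-5.1 -0.5 43.9] low [-90.1  -0.6  44.3] high [79.9 -0.3 43.6] pitch -0.23 roll -0.05 yaw 0.08 F [ 5.3 -0.4  3.3] op 10.3
t 23.15 c [-5.  -0.5 43.9] low [-90.   -0.6  44.4] high [80.  -0.4 43.4] pitch -0.34 roll -0.05 yaw 0.07 F [2.4 0.3 7.9] op 10.4
t 23.45 c [-4.4 -0.5 43.9] low [-89.4  -0.6  44.5] high [80.6 -0.4 43.4] pitch -0.38 roll -0.05 yaw 0.06 F [1.3 0.8 8.5] op 10.5
```

```bash
python3 -m pendant '[[-0.3,0,0,0,0,-0.05,1],[0,0,0,0,0,-0.03,1],[0,0,0,0,0,0,1],[0,0,0,0,0,0,1]]' >/dev/null; python3 -c "
from station import r;from h import *;st(r)"; for i in 1 2 3 ; do python3 -m pendant '[[0,0,0,0,0.1,0,1],[0,0,0,0,0,0,1],[0,0,0,0,0,0,1]]' >/dev/null; python3 -c "
from station import r;from h import *;st(r)"; done
```

```text
t 23.85 c [-4.1 -0.4 44. ] low [-89.1  -0.5  44. ] high [80.9 -0.2 43.9] pitch -0.05 roll -0.01 yaw 0.08 F [ 5.6 -0.8  1.3] op 10.3
t 24.15 c [-3.5 -0.4 43.9] low [-88.5  -0.5  44.1] high [81.5 -0.3 43.8] pitch -0.11 roll -0.02 yaw 0.07 F [ 3.3 -0.   3.7] op 10.5
t 24.45 c [-2.7 -0.4 43.9] low [-87.7  -0.5  44.1] high [82.3 -0.3 43.7] pitch -0.14 roll -0.02 yaw 0.07 F [ 2.3 -0.4  4.6] op 10.6
t 24.75 c [-2.  -0.4 43.9] low [-87.   -0.5  44.2] high [83.  -0.2 43.7] pitch -0.17 roll -0.02 yaw 0.07 F [ 1.3 -1.1  6.4] op 10.7
```

```bash
python3 -m pendant '[[-0.2,0,0,0,0,-0.08,1],[0,0,0,0,0,-0.04,1],[0,0,0,0,0,0,1],[0,0,0,0,0,0,1]]' >/dev/null; python3 -c "
from station import r;from h import *;st(r)"; for i in 1 2 3 4; do python3 -m pendant '[[0,0,0,0,0.1,0,1],[0,0,0,0,0,0,1],[0,0,0,0,0,0,1]]' >/dev/null; python3 -c "
from station import r;from h import *;st(r)"; done
```

```text
t 25.15 c [-1.6 -0.1 44.6] low [-86.6  -0.2  44.5] high [83.4 -0.  44.7] pitch 0.07 roll 0.02 yaw 0.08 F [ 4.6 -0.7 -3.8] op 10.8
t 25.45 c [-0.5  0.  44.9] low [-85.5  -0.1  44.8] high [84.5  0.2 45. ] pitch 0.07 roll 0.02 yaw 0.08 F [ 2.8  0.  -4.1] op 10.2
t 25.75 c [ 0.   0.  44.9] low [-85.   -0.1  44.8] high [85.   0.1 44.9] pitch 0.02 roll 0.02 yaw 0.08 F [ 1.  -0.2 -3.1] op 10.6
t 26.05 c [ 0.1 -0.1 44.7] low [-84.9  -0.2  44.8] high [85.1  0.  44.5] pitch -0.08 roll 0.02 yaw 0.05 F [-3.   0.  -0.7] op 10.0
t 26.35 c [ 0.1 -0.1 44.5] low [-84.9  -0.2  44.8] high [85.1 -0.1 44.2] pitch -0.2 roll 0.02 yaw 0.04 F [-6.4  0.2  0.9] op 10.3
```

```bash
python3 -m pendant '[[-0.15,0,0,0,-0.15,0.05,1],[0,0,0,0,0,0.04,1],[0,0,0,0,0,0,1],[0,0,0,0,0,0,1]]' >/dev/null; python3 -c "
from station import r;from h import *;st(r)"; python3 -m pendant '[[0,0,0,0,0,0,0.8],[0,0,0,0,0,0,0.7],[0,0,0,0,0,0,0.6],[0,0,0,0,0,0,0.5],[0,0,0,0,0,0,0.5],[0,0,0,0,0,0,0.5]]' 30; python3 -m pendant '[[0,0,0,0,0,-0.5,0.5],[0,0,0,0,0,-1,0.5],[0,0,0,0,0,-2,0.5],[0,0,0,0,0,-3,0.5],[0,0,0,0,0,-4,0.3],[0,0,0,0,0,-4,0],[0,0,0,0,0,-3,0],[0,0,0,0,0,0,0],[0,0,0,0,0,0,0]]'
python3 - <<'E'
from station import r
from h import *
import cv2
c=wrist(r);cv2.imwrite("pics/w4.png",c["pixels"])
s=r.read_camera("side");a=cv2.resize(s["pixels"][170:245,270:390],None,fx=4,fy=4,interpolation=cv2.INTER_CUBIC)
w=c["pixels"];x=proj(c,F0+[0,0,.05])[0].astype(int);print(x)
b=cv2.resize(w[max(0,x[1]-90):x[1]+60,max(0,x[0]-150):x[0]+150],(480,240),interpolation=cv2.INTER_CUBIC)
cv2.imwrite("pics/fin.png",np.vstack([a[:300,:480],b]))
E
```

```text
t 26.75 c [ 0.2 -0.1 44.1] low [-84.8  -0.2  44. ] high [85.2 -0.  44.3] pitch 0.12 roll 0.01 yaw 0.06 F [-4.9  0.4  2.5] op 10.5
time_s: 27.35
tool_pos: [0.5373, -0.0231, 0.0718]
tcp_rot: [0.001, 0.56, 0.828, 0.002]
ft_force: [-0.0, -0.0, 0.1]
opening: 0.0426
grip_force: 0.0
time_s: 28.25
tool_pos: [0.5366, -0.0235, 0.2479]
tcp_rot: [0.002, 0.56, 0.828, 0.002]
ft_force: [-0.4, 0.2, -0.4]
opening: 0.0855
grip_force: 0.0
[318 171]
```

View pics/fin.png

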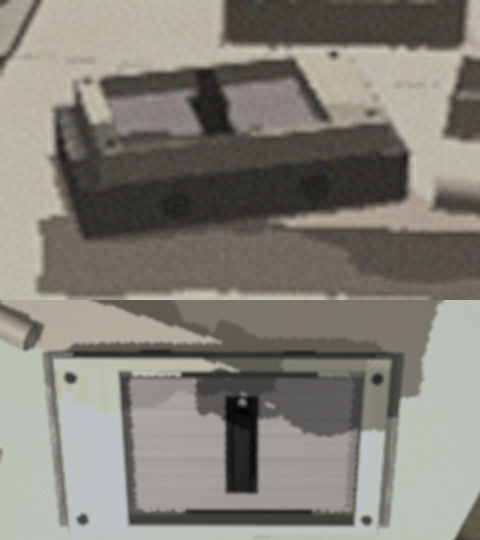

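The picture shows the cover lying flat inside the opening, with both ends under the rims (wide rim edge at about x=128, narrow at about x=358) and the rib upright in the middle at (241,445). The gripper is clear, so I'm handing in the job.

```bash
python3 -c "
from station import r;print(r.job_done())"
```

```text
the job is handed in; nothing more can be done
None
```

The cover lies flat on the ledges under both rims, rib up and released, with the gripper clear; I handed the job in at about 28 s without contacting the parts case, and the judge's verdict was not shown.

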